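# Open the child-resistant solvent bottle

### The arm

A 6-joint arm with a two-finger parallel gripper is mounted at the origin on the work surface. World frame = base frame: x ahead of the robot, y to its left, z up, the work surface at z = 0. Lengths are in m, angles in rad, forces in N, time in s.
With the tool pointing down it reaches from about 0.375 to 0.975 m from the base axis. Payload 3.8 kg.
Tool frame: the origin (TCP) lies on the centre line of the jaws, within the pads' length; the fingertips stand env.tip_reach ahead of it and the grasp point (between the pads) lies 3 mm ahead of it (env.tip_reach is the distance from the TCP to the fingertips, in m); z points along the fingers, y is the line along which they close (so a half turn about z gives the same grasp; the last joint's range is limited). The gripper opens to 85 mm and grips with 20 to 120 N. Pads are 22 mm wide; open, the fingers measure 114 mm over their backs; the gripper's body (76 mm by 85 mm) begins 54 mm behind the grasp point. The pads swing forward as they close: fully open they stand 13 mm farther back than shut.
Start: joints at [-1.243, 0.264, 1.604, -0, 1.274, -0.037], TCP at [0.241, -0.631, 0.253] pointing down, gripper open.
Joint ranges: [-2.63, 2.63], [-0.94, 2.18], [0.31, 2.57], [-1.31, 4.45], [0, 2.66], [-2.55, 2.55]. Speed limits (rad/s): [2.57, 2.57, 3.14, 3.14, 3.14, 3.14].

### API

Orientations are given as a unit quaternion [w, x, y, z].
In Python, from cell import get_state, grab_frame, workorder, finder, env gives the robot as it stands.
- The arm moves only by the tool step_arm, never from a script. Its argument "rows" is a list that holds one entry, the list of rows, each a list of 7 numbers: the turn, a rotation vector about the world's x, y, z in degrees, then the shift along the world's x, y, z in mm, then the finger opening in mm, from 0 to 85.4. A call has 1 to 5 rows; each row shifts and turns the commanded pose from where the row before left it; what a row does not reach is not made up. A row lasts 1/10 s, in which the tool goes at most 50 mm and 8.59 degrees, less where a joint would pass 70% of its speed; a pose out of reach is approached as far as the arm can. A call is refused whole if a number of a shift passes 50 or a number of a turn 8.59, either way. A call with a gripper value outside its range is refused whole. The fingers move at their own pace and stop on an object; the grip force is fixed at half the most. Time passes only in rows, so rows that do not move let the fingers close. It gives the time, the measured TCP pose, the force, the opening and the grip force at its end, in the units of the state.
- get_state(): the state, without advancing time (a new reading comes with each control period).
- grab_frame(name): name is "scene" or "top" or "wrist"; returns a dict with "img" (400x640x3 uint8, red, green, blue), "fx", "fy", "cx", "cy" (pixels), "extrinsics" (4x4, takes a point from world to camera coordinates). Camera axes: x right, y up, looking along -z (the intrinsics and any distortion apply to the point x, -y, -z); pixel columns grow to the right and rows downward; lengths in m; the calibration is good to about 2 mm. A picture is of the moment at which its call begins. There is no depth.
- workorder.hand_in(): hands the job in; it is judged then, once.
Trained networks look in the newest picture that a camera, given by its name, has taken for a name from the list of things; names that differ only in an ending like _2 or _b are one class to them, and where a whole thing is asked for, a point or a joint stands for the part that bears it (a point fixed in the world has none). Each returns a list of dicts, best first, with "conf" (0 to 1); they miss things now and then, are a little off and sometimes report something else, mostly with a low value. They report only what shows in the picture. A call takes as long as a camera call. They do not tell look-alikes from the thing itself.
- finder.find_in(camera, query): "xy" ([column, row] in pixels, amid what is visible of it).
- finder.trace(camera, query): "region" (400x640 bool, what is visible of it) and "xy" ([column, row] in pixels, amid what is visible of it).
The state is a dict: "time_s": time; "joint_pos": joint angles; "qd": joint speeds; "effort": joint torques, N m; "ee_pos": TCP position; "tcp_rot": TCP orientation; "force": force on the tool from outside, world axes, zero at the start; "moment": the same for the moment, N m; "width": finger opening in m; "finger_force": force on a finger pad.
Only numpy, scipy, OpenCV 4.12 (cv2) and the standard library are available. Lean on these libraries where they do the work, as an engineer would, in place of code of your own. Each camera call takes 0.05 s, during which the arm holds its last target. There are 200 camera calls.

### The job

Open the solvent bottle that stands in the vice, not yet pushed down to its bed. Its black cap is child-resistant and only slips round if it is just turned: press it down, firmly but without forcing it, and keep it pressed while turning it anticlockwise (seen from above) until it comes free, then lift it off and set it down gently, open side down, in the shallow round steel dish. Leave the other things on the bench where they are.

Things in the scene. Friction and masses are not known exactly. Their poses are not given: they have to be found in the camera images.
- cap_centre (a point): Centre (half-way up) of the black ribbed round cap on the bottle's neck: 48 mm in diameter, 40 mm high, about 40 g, closed on top, open below, z along its axis (up). Below its open rim there is 10 mm of free height to the bottle's shoulder (4 mm when pressed); the vice, 130 x 110 mm in plan, ends 70 mm below the rim. Once freed it is drawn straight up; the rim clears the neck after 40 mm.
- cap_top (a point): Centre of the cap's top face, 20 mm above the cap's centre. Pressed, the cap and bottle first slip down together (about 3 N) until the bottle seats; then a spring resists, about 7 N plus 0.9 N per mm. The cap must go down on the seated bottle at least 3.5 mm (about 11 N); it bottoms at about 6 mm (13 N), rigid after that; over 40 N in all between cap and bottle is forcing it.
- bayonet (a point): Point on the bottle's axis, hidden in the cap, level with its open rim: two tabs in the cap sit in notches of a collar loose on the neck. Unpressed, the collar just drags round with the cap either way (0.2 N m). Kept pressed, the cap is free after about 1.0 to 1.2 rad anticlockwise seen from above (stop at about 2.2 rad), and the spring then lifts it about 2 mm; clockwise it stays locked.
- neck_top (a point): Point on the bottle's axis, 16 mm above the seated cap's centre. The white round bottle, 69 mm in diameter, slopes in from 76 mm below this point to 40 mm diameter at 46 mm below. It cannot turn, but was left 2 to 28 mm above the bed of its fixed steel vice (not known how far; its height varies): pressed with about 3 N it slips straight down until it seats, pulled with 7 N it rises up to 4 mm.
- dish_floor (a point): Centre of the inner floor of the shallow round steel dish, fixed on the bench: floor 4 mm above the bench, inner diameter 148 mm, rim 6 mm above the floor. The cap standing in it has its centre 20 mm above this point.
- tape: Bystander: grey tape roll lying flat, 64 mm in diameter, 24 mm high; origin at the centre of its underside.
- jar: Bystander: glass jar with a steel lid, 56 mm in diameter, 75 mm high; origin at the centre of its underside.
- driver: Bystander: screwdriver lying on the bench along its x axis, handle to -x; origin at its underside.
- spray: Bystander: white spray can, 60 mm in diameter, 170 mm high; origin at the centre of its underside.
Mind the look-alikes: they are no part of the job. Of the things that look like the part that bears cap_centre, the larger one is meant. Of the things shaped like the part that bears dish_floor, the bare steel one is meant.

How it is judged:
On the way:
1. the cap is freed and lifted clear of the neck (z of cap_centre in the frame of neck_top above 0.025 m), for 0.1 s.
At the end, for the whole second after the job is handed in: The cap stands at rest, open side down and flat (within 7 degrees), on the floor of the steel dish, its axis within 48 mm of the dish's centre, released (horizontal distance between cap_centre and dish_floor below 0.048 m and z of cap_centre in the frame of dish_floor between 0.015 and 0.024 m and angle between cap_centre's own z axis and vertical below 0.12 rad and linear speed of cap below 0.02 m/s); the robot touches nothing.
It fails at once if the cap is forced: more than 40 N between cap and bottle (contact force between cap and bottle above 40 N).
It fails at once if the cap is dropped (falls free faster than 0.7 m/s, about 25 mm) (linear speed of cap above 0.7 m/s and contact force between the fingers and cap below 0.05 N).
It fails at once if the cap is slammed down: more than 60 N between cap and dish (contact force between cap and dish above 60 N).
It fails at once if a bystander is moved more than 30 mm (distance of any of tape, jar, driver, spray from where it was at the start of the episode above 0.03 m).
It also fails if it takes over 67 s, if anything falls off the work surface, if the arm or the gripper's body presses on something with over 40 N, if the wrist force passes 120 N, or if a joint passes its speed limit or range.

## Working session

There is one attempt and no reset: what is moved stays moved. The work goes in short steps, Python scripts to look and compute and a tool call to move; the robot and the scene stay as the last step left them, time stands still between calls to the robot, and variables do not carry over. Pictures are saved under pics/ and viewed, at most 10 in all, crops included, and the job is handed in when it is done.

Besides the shell and the picture viewer there is one more tool, called after ">>>" as a command line: name --argument value ..., lists and objects as JSON in quotes. step_arm: Moves the arm, as the interface text tells. Its arguments: {"type":"object","properties":{"rows":{"type":"array"}},"required":["rows"]}

```bash
mkdir -p pics; ls; python3 - <<'E'
from cell import *
import cv2
for n in ["scene","top"]:
    f=grab_frame(n); cv2.imwrite(f"pics/{n}0.png",f["img"][:,:,::-1])
    for q in ["cap_centre","cap_top","dish_floor"]:
        print(n,q,[(d["conf"],d["xy"]) for d in finder.find_in(n,q)][:4])
print(env.tip_reach,get_state())
E
```

```text
pics
scene cap_centre [(0.95, [366.0, 242.3]), (0.65, [255.2, 215.7]), (0.6, [386.8, 320.8])]
scene cap_top [(0.71, [389.7, 316.0]), (0.58, [361.6, 246.3]), (0.31, [450.2, 299.2])]
scene dish_floor [(0.82, [310.5, 166.5]), (0.62, [297.0, 197.3])]
top cap_centre [(0.67, [237.7, 174.4])]
top cap_top [(0.72, [234.4, 171.9]), (0.55, [209.4, 198.0])]
top dish_floor [(0.63, [400.5, 202.8]), (0.59, [462.2, 251.1]), (0.57, [174.4, 232.0])]
0.022 {'time_s': 0.4, 'joint_pos': array([-1.24291957e+00,  2.64080100e-01,  1.60419390e+00,  5.15717948e-06,
        1.27368865e+00, -3.69344289e-02]), 'qd': array([-0.0004831 , -0.00276006, -0.00219507,  0.00078437,  0.00042584,
       -0.00091739]), 'effort': array([-8.11702248e-04, -5.14250135e+01, -3.67013741e+01, -1.15095168e-04,
        4.85671262e-03, -8.03595377e-07]), 'ee_pos': array([ 0.24076867, -0.63049595,  0.25305337]), 'tcp_rot': array([-1.83402216e-04,  9.83410295e-01,  1.81395033e-01, -2.43777439e-05]), 'force': array([ 0.73217008,  0.39464022, -0.04762971]), 'moment': array([-0.02721059,  0.01114096,  0.00883525]), 'finger_force': 0.0, 'width': 0.08539227173482106}
```

```bash
python3 -c "
import cv2,numpy as np
a=cv2.imread('pics/scene0.png');b=cv2.imread('pics/top0.png')
cv2.imwrite('pics/both.png',cv2.resize(np.vstack([a,b]),(480,600)))"
```

```text
(no output)
```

View pics/scene0.png

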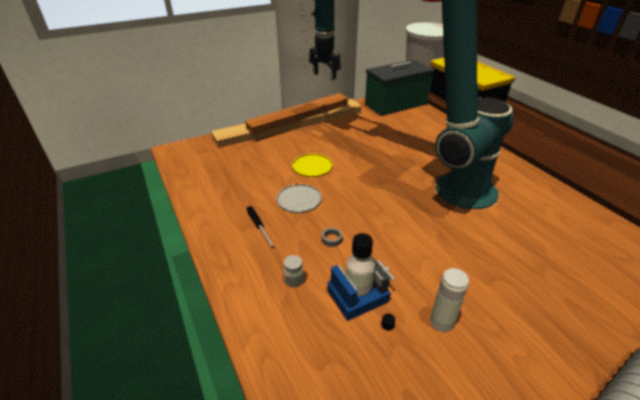

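View pics/top0.png

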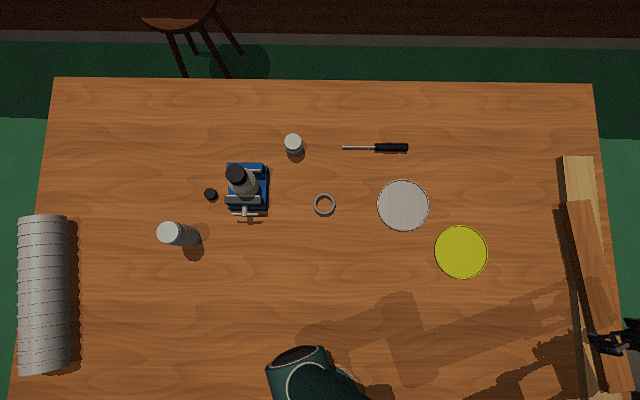

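The scene picture shows the capped bottle in the blue vice (cap at 362,246), the small look-alike cap (388,321), the steel dish (300,198) and the yellow dish. In the top picture the cap is at (236,174) and the steel dish at (403,205).

```bash
cat > h.py <<'E'
from cell import *
import numpy as np, cv2
def ray(f,uv):
    E=np.array(f["extrinsics"]);R=E[:3,:3];t=E[:3,3]
    d=np.array([(uv[0]-f["cx"])/f["fx"],-(uv[1]-f["cy"])/f["fy"],-1.])
    return -R.T@t, R.T@d/np.linalg.norm(d)
def plane(f,uv,z):
    o,d=ray(f,uv); return o+d*(z-o[2])/d[2]
def tri(rs):
    A=0;b=0
    for o,d in rs:
        P=np.eye(3)-np.outer(d,d);A=A+P;b=b+P@o
    x=np.linalg.solve(A,b); return x,[np.linalg.norm(np.cross(x-o,d)) for o,d in rs]
def proj(f,p):
    E=np.array(f["extrinsics"]);c=E[:3,:3]@np.array(p)+E[:3,3]
    return f["cx"]+f["fx"]*c[0]/-c[2], f["cy"]-f["fy"]*c[1]/-c[2]
def near(n,q,xy,r=25):
    L=[d for d in finder.trace(n,q) if np.hypot(*(np.array(d["xy"])-xy))<r]
    return L[0] if L else None
E
python3 - <<'E'
from h import *
S=grab_frame("scene");T=grab_frame("top")
print(S.keys(), S["fx"],T["fx"],ray(S,(320,200))[0],ray(T,(320,200))[0])
for q,a,b in [("cap_centre",(363,245),(237,174)),("dish_floor",(300,198),(403,205))]:
    s=near("scene",q,a);t=near("top",q,b)
    for n,d,f in(("s",s,S),("t",t,T)):
        if d is None: print(q,n,None);continue
        ys,xs=np.nonzero(d["region"]);m=[(xs.min()+xs.max())/2,(ys.min()+ys.max())/2]
        print(q,n,d["conf"],d["xy"],m,xs.min(),xs.max(),ys.min(),ys.max(),len(xs))
        if q=="dish_floor":print(plane(f,m,.008))
    if s and t:print(tri([ray(S,s["xy"]),ray(T,t["xy"])]))
E
```

```text
dict_keys(['img', 'fx', 'fy', 'cx', 'cy', 'extrinsics']) 398.967062384558 387.16287287212583 [0.99456412 0.77290288 0.85532647] [0.37284226 0.01150765 1.13383189]
cap_centre s 0.67 [364.5, 243.2] [np.float64(362.5), np.float64(245.5)] 352 373 233 258 467
cap_centre t 0.72 [234.5, 176.0] [np.float64(235.5), np.float64(174.5)] 225 246 164 185 359
(array([0.58887866, 0.22249399, 0.1943251 ]), [np.float64(0.00043873575212723), np.float64(0.00043873575212706575)])
dish_floor s 0.9 [297.5, 196.5] [np.float64(299.0), np.float64(197.5)] 277 321 183 212 1048
[ 0.5533135  -0.22997185  0.008     ]
dish_floor t 0.72 [399.9, 202.3] [np.float64(402.5), np.float64(204.0)] 377 428 179 229 2088
[ 0.55259006 -0.23391651  0.008     ]
(array([ 0.55814743, -0.22604397,  0.01603818]), [np.float64(0.0022566757487329525), np.float64(0.002256675748732991)])
```

>>> step_arm --rows '[[[0,0,0,15,43,10,85],[0,0,0,15,43,10,85],[0,0,0,15,43,10,85],[0,0,0,15,43,10,85],[0,0,0,15,43,10,85]]]'

```text
time_s: 1.2
ee_pos: [0.3161, -0.4139, 0.3038]
tcp_rot: [0.0, 0.983, 0.181, 0.0]
force: [0.2, -0.8, -0.1]
width: 0.0847
finger_force: 0.0
```

>>> step_arm --rows '[[[0,0,0,20,43,10,85],[0,0,0,20,43,10,85],[0,0,0,20,43,10,85],[0,0,0,20,43,10,85],[0,0,0,20,43,10,85]]]'

```text
time_s: 1.7
ee_pos: [0.4162, -0.1988, 0.3541]
tcp_rot: [0.0, 0.983, 0.181, 0.001]
force: [1.7, -0.5, 0.3]
width: 0.0851
finger_force: 0.0
```

>>> step_arm --rows '[[[0,0,0,20,43,0,85],[0,0,0,20,43,0,85],[0,0,0,20,43,0,85],[0,0,0,20,43,0,85],[0,0,0,20,43,0,85]]]'

```text
time_s: 2.2
ee_pos: [0.5163, 0.0164, 0.3537]
tcp_rot: [0.0, 0.983, 0.182, 0.001]
force: [0.3, -0.8, 1.6]
width: 0.0849
finger_force: 0.0
```

>>> step_arm --rows '[[[0,0,0,15,40,0,85],[0,0,0,15,40,0,85],[0,0,0,15,40,0,85],[0,0,0,15,40,0,85],[0,0,0,0,0,0,85]]]'

```text
time_s: 2.7
ee_pos: [0.5767, 0.179, 0.3526]
tcp_rot: [-0.001, 0.983, 0.184, 0.0]
force: [0.6, -0.7, -0.3]
width: 0.0852
finger_force: 0.0
```

```bash
python3 - <<'E'
from h import *
f=grab_frame("wrist");cv2.imwrite("pics/w1.png",f["img"][:,:,::-1])
s=get_state();print(s["time_s"],s["joint_pos"],s["ee_pos"],s["tcp_rot"],s["force"])
print(ray(f,(320,200)),f["fx"])
for d in finder.trace("wrist","cap_centre"):
    ys,xs=np.nonzero(d["region"]);print(d["conf"],d["xy"],xs.min(),xs.max(),ys.min(),ys.max(),len(xs))
print([(d["conf"],d["xy"]) for d in finder.find_in("wrist","cap_top")])
E
```

```text
2.75 [2.56218219e-01 8.27029390e-02 1.63397312e+00 1.96852754e-04
 1.42575718e+00 1.45853359e+00] [0.57602582 0.17671091 0.35266055] [-6.69091656e-05  9.83078201e-01  1.83185875e-01 -4.26208148e-04] [-0.2104536  -0.33734759  0.49407357]
(array([0.65213274, 0.20785327, 0.47222168]), array([-0.29805954, -0.10771486, -0.94845033])) 351.6379395485456
0.65 [282.1, 148.4] 251 316 116 183 3467
0.64 [211.5, 104.0] 195 227 92 120 717
[(0.95, [211.7, 105.3]), (0.81, [282.1, 148.4])]
```

View pics/w1.png

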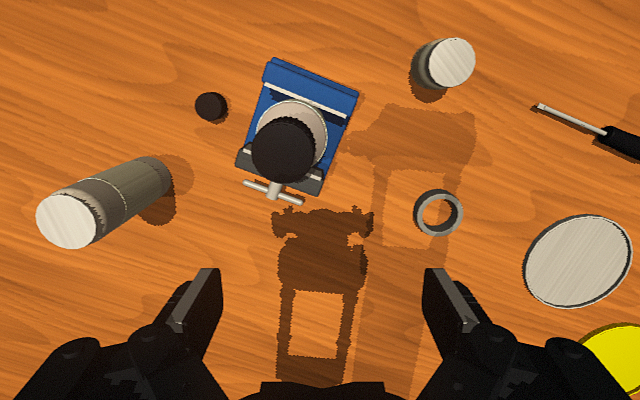

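The wrist view shows the cap at (283,150) on the bottle in the vice, the small look-alike at (211,105) and the steel dish at right (577,262). Now a cylinder fit over the three views.

```bash
cat > fit.py <<'E'
from h import *
from scipy.optimize import least_squares
F={n:grab_frame(n) for n in("scene","top","wrist")}
a=np.linspace(0,2*np.pi,90)
def bb(f,p,r,h0,h1):
    P=np.array([proj(f,(p[0]+r*np.cos(t),p[1]+r*np.sin(t),p[2]+h)) for t in a for h in(h0,h1)])
    return np.r_[P.min(0),P.max(0)]
def fit(q,guess,r,h0,h1,fixz=None,names=("scene","top","wrist")):
    obs=[]
    for n in names:
        d=near(n,q,proj(F[n],guess),20)
        if d is None: print("miss",n);continue
        ys,xs=np.nonzero(d["region"]);obs.append((F[n],np.array([xs.min(),ys.min(),xs.max()+1,ys.max()+1])))
    g=lambda p:np.r_[p,fixz] if fixz is not None else p
    fun=lambda p:np.concatenate([bb(f,g(p),r,h0,h1)-o for f,o in obs])
    s=least_squares(fun,guess[:2] if fixz is not None else guess,loss="soft_l1")
    print(q,np.round(s.x,4),np.round(fun(s.x),1))
fit("cap_centre",[.589,.2225,.194],.024,-.02,.02)
fit("cap_centre",[.589,.2225,.194],.024,-.02,.02,names=("top","wrist"))
fit("dish_floor",[.553,-.232,.004],.077,0,.006,fixz=.004)
E
python3 fit.py
```

```text
cap_centre [0.5925 0.2176 0.1833] [-0.5 -0.3 -1.2 -0.1  1.1 -5.8 11.6  1.4 -0.2  0.4 -1.2 -0.3]
cap_centre [0.5934 0.2171 0.1869] [ 1.  -6.5 11.5  0.8 -0.2 -0.1 -0.4  0.1]
dish_floor [ 0.5509 -0.2361] [-0.4 -1.1 -1.  -1.6 -1.  -1.1  0.6  0.8  0.   0.4 -0.6 -0.7]
```

```bash
sed -i '/^fit(/d' fit.py; cat >> fit.py <<'E'
E
cat > fit2.py <<'E'
from fit import *
O={"scene":[352,233,374,259],"top":[225,164,247,186],"wrist":[251,116,317,184]}
for ns in (("scene","top","wrist"),("scene","wrist"),("top","wrist"),("scene","top")):
    fun=lambda p:np.concatenate([bb(F[n],p,.024,-.02,.02)-O[n] for n in ns])
    s=least_squares(fun,[.589,.2225,.194],loss="soft_l1");print(ns,np.round(s.x,4),np.round(fun(s.x),1))
E
python3 fit2.py
```

```text
('scene', 'top', 'wrist') [0.5918 0.2136 0.1826] [-1.1 -1.1 -1.9 -1.   2.8  0.5  3.1  0.8 -0.3  0.4 -3.2 -1.3]
('scene', 'wrist') [0.5906 0.2134 0.1797] [-0.8 -0.4 -1.7 -0.4  0.3  1.5 -3.3 -0.9]
('top', 'wrist') [0.5934 0.2123 0.1904] [ 2.6 -0.9  3.1 -0.5  0.   0.  -1.3  0.1]
('scene', 'top') [0.5925 0.2207 0.1855] [ 0.2 -0.2 -0.4  0.2 -0.3 -0.1  0.2  0.2]
```

```bash
cat > fit3.py <<'E'
from fit import *
d=near("wrist","cap_centre",proj(F["wrist"],[.5925,.219,.185]),20)
ys,xs=np.nonzero(d["region"])
O={"scene":[352,233,374,259],"top":[225,164,247,186],"wrist":[xs.min(),ys.min(),xs.max()+1,ys.max()+1]}
print(O["wrist"],get_state()["ee_pos"],get_state()["time_s"])
for ns in (("scene","top","wrist"),("top","wrist"),("scene","wrist")):
    fun=lambda p:np.concatenate([bb(F[n],p,.024,-.02,.02)-O[n] for n in ns])
    s=least_squares(fun,[.589,.2225,.194],loss="soft_l1");print(ns,np.round(s.x,4),np.round(fun(s.x),1))
E
python3 fit3.py
```

```text
[np.int64(246), np.int64(115), np.int64(311), np.int64(181)] [0.57579749 0.17448144 0.35324212] 3.75
('scene', 'top', 'wrist') [0.5921 0.2175 0.1837] [-0.4 -0.4 -1.1 -0.2  1.1  0.3  1.5  0.6 -0.1 -0.4 -1.1  0.1]
('top', 'wrist') [0.5927 0.2171 0.1863] [ 1.  -0.2  1.5  0.1 -0.1 -0.6 -0.5  0.4]
('scene', 'wrist') [0.5917 0.2173 0.1824] [-0.3 -0.2 -1.   0.   0.4 -0.  -1.   0.2]
```

>>> step_arm --rows '[[[0,0,0,4,11,-25,85],[0,0,0,4,11,-25,85],[0,0,0,4,11,-25,85],[0,0,0,4,11,-15,85],[0,0,0,0,0,0,85]]]'

```text
time_s: 4.25
ee_pos: [0.5906, 0.2192, 0.26]
tcp_rot: [0.0, 0.983, 0.182, -0.003]
force: [-0.0, -0.2, 0.1]
width: 0.0845
finger_force: 0.0
```

>>> step_arm --rows '[[[0,0,0,0,0,0,85],[0,0,0,0,0,0,85]]]'

```text
time_s: 4.45
ee_pos: [0.5926, 0.2184, 0.2651]
tcp_rot: [-0.0, 0.983, 0.181, 0.001]
force: [0.4, 0.2, -0.1]
width: 0.085
finger_force: 0.0
```

```bash
cat > fit4.py <<'E'
from fit import *
cv2.imwrite("pics/w2.png",F["wrist"]["img"][:,:,::-1])
d=near("wrist","cap_centre",proj(F["wrist"],[.592,.218,.184]),60)
ys,xs=np.nonzero(d["region"]);o=[xs.min(),ys.min(),xs.max()+1,ys.max()+1]
print(o,get_state()["ee_pos"],get_state()["time_s"])
for z in(.182,.184,.187):
    fun=lambda p:bb(F["wrist"],[p[0],p[1],z],.024,-.02,.02)-o
    s=least_squares(fun,[.592,.218],loss="soft_l1");print(z,np.round(s.x,4),np.round(fun(s.x),1))
E
python3 fit4.py
```

```text
[np.int64(280), np.int64(176), np.int64(366), np.int64(274)] [0.59232883 0.21824064 0.26473149] 4.65
0.182 [0.5915 0.217 ] [ 0.7  0.9 -0.7 -1. ]
0.184 [0.5923 0.2173] [ 0.2  0.4 -0.2 -0.5]
0.187 [0.5934 0.2178] [-0.5 -0.3  0.5  0.3]
```

View pics/w2.png

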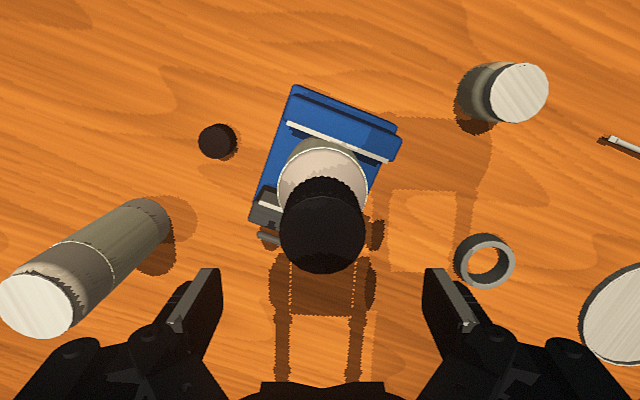

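The cap (322,225) is centred between the fingers, about 0.5 mm off. I'll descend and close.

>>> step_arm --rows '[[[0,0,0,0,0,-20,85],[0,0,0,0,-1,-20,85],[0,0,0,0,0,-20,85],[0,0,0,0,0,-14,85],[0,0,0,0,0,0,85]]]'

```text
time_s: 5.15
ee_pos: [0.5903, 0.2168, 0.1869]
tcp_rot: [0.0, 0.983, 0.181, -0.002]
force: [-1.0, -0.7, 0.2]
width: 0.085
finger_force: 0.0
```

>>> step_arm --rows '[[[0,0,0,0,0,0,60],[0,0,0,0,0,0,52],[0,0,0,0,0,0,44],[0,0,0,0,0,0,40],[0,0,0,0,0,0,40]]]'

```text
time_s: 5.65
ee_pos: [0.5927, 0.2179, 0.1906]
tcp_rot: [-0.0, 0.983, 0.181, 0.001]
force: [1.3, 1.1, 2.1]
width: 0.0471
finger_force: 61.2
```

>>> step_arm --rows '[[[0,0,0,0,0,0,20],[0,0,0,0,0,0,20],[0,0,0,0,0,0,20]]]'

```text
time_s: 5.95
ee_pos: [0.5926, 0.2178, 0.1898]
tcp_rot: [-0.0, 0.983, 0.181, 0.001]
force: [2.2, 2.9, 1.6]
width: 0.0467
finger_force: 61.2
```

>>> step_arm --rows '[[[0,0,0,0,0,-2,20],[0,0,0,0,0,-1,20],[0,0,0,0,0,-1,20],[0,0,0,0,0,-1,20],[0,0,0,0,0,0,20]]]'

```text
time_s: 6.45
ee_pos: [0.5926, 0.2178, 0.1857]
tcp_rot: [-0.0, 0.983, 0.181, 0.001]
force: [0.7, 0.6, 7.5]
width: 0.0467
finger_force: 61.8
```

>>> step_arm --rows '[[[0,0,0,0,0,-1,20],[0,0,0,0,0,-1,20],[0,0,0,0,0,0,20],[0,0,0,0,0,0,20]]]'

```text
time_s: 6.85
ee_pos: [0.5926, 0.2178, 0.1842]
tcp_rot: [-0.0, 0.983, 0.181, 0.001]
force: [-0.1, 2.0, 10.4]
width: 0.0469
finger_force: 61.8
```

>>> step_arm --rows '[[[0,0,0,0,0,-1,20],[0,0,0,0,0,-1,20],[0,0,0,0,0,0,20],[0,0,0,0,0,0,20]]]'

```text
time_s: 7.25
ee_pos: [0.5926, 0.2179, 0.1825]
tcp_rot: [-0.0, 0.983, 0.181, 0.001]
force: [-0.9, 2.6, 11.2]
width: 0.0467
finger_force: 62.0
```

>>> step_arm --rows '[[[0,0,0,0,0,-1,20],[0,0,0,0,0,-1,20],[0,0,0,0,0,0,20],[0,0,0,0,0,0,20]]]'

```text
time_s: 7.65
ee_pos: [0.5927, 0.2179, 0.1812]
tcp_rot: [-0.0, 0.983, 0.181, 0.001]
force: [-1.9, 1.3, 13.2]
width: 0.0465
finger_force: 62.6
```

>>> step_arm --rows '[[[0,0,0,0,0,-1,20],[0,0,0,0,0,0,20],[0,0,0,0,0,0,20]]]'

```text
time_s: 7.95
ee_pos: [0.5927, 0.2179, 0.1812]
tcp_rot: [-0.0, 0.983, 0.181, 0.002]
force: [-3.5, 0.8, 17.4]
width: 0.0468
finger_force: 63.0
```

>>> step_arm --rows '[[[0,0,5,0,0,0,20],[0,0,5,0,0,0,20],[0,0,5,0,0,0,20],[0,0,5,0,0,0,20],[0,0,0,0,0,0,20]]]'

```text
time_s: 8.45
ee_pos: [0.5937, 0.2176, 0.1812]
tcp_rot: [0.0, 0.937, 0.35, 0.003]
force: [-0.9, -0.0, 15.5]
width: 0.0467
finger_force: 62.7
```

```bash
python3 -c "
from cell import *
s=get_state();print(s['joint_pos'],s['moment'],s['force'],s['ee_pos'],s['tcp_rot'])"
```

```text
[ 3.12262955e-01  2.34084170e-01  1.77774673e+00 -6.12479371e-04
  1.12463520e+00  1.16760158e+00] [ 0.002071    0.12074207 -0.00583407] [-0.90679387 -0.03909602 15.54074018] [0.59370208 0.21763779 0.18117783] [3.92815343e-04 9.36645333e-01 3.50269716e-01 2.54805372e-03]
```

>>> step_arm --rows '[[[0,0,5,0,0,0,20],[0,0,5,0,0,0,20],[0,0,5,0,0,0,20],[0,0,5,0,0,0,20],[0,0,5,0,0,0,20]]]'

```text
time_s: 8.95
ee_pos: [0.594, 0.2176, 0.1812]
tcp_rot: [0.001, 0.838, 0.545, 0.003]
force: [0.2, 0.2, 14.0]
width: 0.0465
finger_force: 62.6
```

>>> step_arm --rows '[[[0,0,5,0,0,0,20],[0,0,5,0,0,0,20],[0,0,5,0,0,0,20],[0,0,5,0,0,0,20],[0,0,0,0,0,0,20]]]'

```text
time_s: 9.45
ee_pos: [0.5941, 0.2176, 0.1812]
tcp_rot: [0.002, 0.731, 0.682, 0.003]
force: [0.0, 0.0, 14.7]
width: 0.0467
finger_force: 62.6
```

>>> step_arm --rows '[[[0,0,5,0,0,0,20],[0,0,5,0,0,0,20],[0,0,5,0,0,0,20],[0,0,5,0,0,0,20],[0,0,5,0,0,0,20]]]'

```text
time_s: 9.95
ee_pos: [0.5941, 0.2177, 0.1812]
tcp_rot: [0.002, 0.566, 0.825, 0.002]
force: [0.1, -0.3, 14.5]
width: 0.0471
finger_force: 62.6
```

```bash
python3 -c "
from cell import *
s=get_state();print(s['joint_pos'],s['moment'],s['force'],s['ee_pos'],s['tcp_rot'])"
```

```text
[ 3.12203998e-01  2.34260765e-01  1.77748306e+00 -7.56875059e-04
  1.12388998e+00 -5.57348310e-02] [ 0.02682691 -0.07150204 -0.04277952] [ 0.06758336 -0.30706907 14.52924193] [0.59408972 0.21767927 0.18120291] [0.00209063 0.56568453 0.82461629 0.00215012]
```

>>> step_arm --rows '[[[0,0,0,0,0,2,20],[0,0,0,0,0,2,20],[0,0,0,0,0,2,20],[0,0,0,0,0,1,20],[0,0,0,0,0,0,20]]]'

```text
time_s: 10.45
ee_pos: [0.5938, 0.2176, 0.1865]
tcp_rot: [0.002, 0.567, 0.824, 0.002]
force: [4.5, 0.7, 7.3]
width: 0.047
finger_force: 61.9
```

>>> step_arm --rows '[[[0,0,0,0,0,2,20],[0,0,0,0,0,1,20],[0,0,0,0,0,0,20],[0,0,0,0,0,0,20]]]'

```text
time_s: 10.85
ee_pos: [0.5932, 0.2174, 0.1886]
tcp_rot: [0.001, 0.567, 0.824, 0.001]
force: [2.7, 0.8, 6.3]
width: 0.0468
finger_force: 61.8
```

>>> step_arm --rows '[[[0,0,0,0,0,2,20],[0,0,0,0,0,2,20],[0,0,0,0,0,0,20],[0,0,0,0,0,0,20]]]'

```text
time_s: 11.25
ee_pos: [0.5929, 0.2168, 0.1905]
tcp_rot: [0.001, 0.567, 0.824, 0.0]
force: [6.9, 1.4, -2.3]
width: 0.0469
finger_force: 62.5
```

>>> step_arm --rows '[[[0,0,0,0,0,2,20],[0,0,0,0,0,2,20],[0,0,0,0,0,0,20],[0,0,0,0,0,0,20]]]'

```text
time_s: 11.65
ee_pos: [0.5927, 0.2168, 0.194]
tcp_rot: [0.001, 0.567, 0.824, 0.0]
force: [7.0, 0.7, -3.4]
width: 0.0467
finger_force: 62.6
```

>>> step_arm --rows '[[[0,0,0,1,0,2,20],[0,0,0,0,0,2,20],[0,0,0,0,0,2,20],[0,0,0,0,0,0,20],[0,0,0,0,0,0,20]]]'

```text
time_s: 12.15
ee_pos: [0.592, 0.2172, 0.2007]
tcp_rot: [-0.001, 0.567, 0.824, -0.001]
force: [-0.3, -0.4, -1.1]
width: 0.0468
finger_force: 62.9
```

>>> step_arm --rows '[[[0,0,0,0,0,8,20],[0,0,0,0,0,8,20],[0,0,0,0,0,8,20],[0,0,0,0,0,8,20],[0,0,0,0,0,8,20]]]'

```text
time_s: 12.65
ee_pos: [0.593, 0.2175, 0.2426]
tcp_rot: [0.0, 0.567, 0.824, 0.0]
force: [1.0, 0.6, -0.7]
width: 0.0463
finger_force: 62.9
```

>>> step_arm --rows '[[[0,0,0,0,0,20,20],[0,0,0,0,0,20,20],[0,0,0,0,0,20,20],[0,0,0,0,0,0,20],[0,0,0,0,0,0,20]]]'

```text
time_s: 13.15
ee_pos: [0.593, 0.2175, 0.3018]
tcp_rot: [0.0, 0.567, 0.824, 0.001]
force: [0.1, -0.2, -2.2]
width: 0.0469
finger_force: 62.9
```

```bash
python3 - <<'E'
from h import *
cv2.imwrite("pics/s2.png",cv2.resize(grab_frame("scene")["img"][150:350,230:550,::-1],None,fx=2,fy=2))
s=get_state();print(s["joint_pos"],s["ee_pos"],s["force"],s["width"])
E
```

```text
[ 3.12041958e-01  1.57006108e-01  1.64524247e+00 -6.72469824e-06
  1.34025030e+00 -5.27026551e-02] [0.59244937 0.21727382 0.30055844] [-0.63913507  0.3556104  -1.53708981] 0.046755674184844526
```

View pics/s2.png

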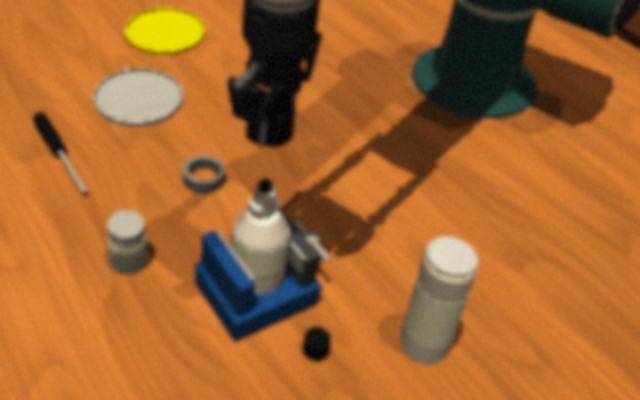

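The cap is in the gripper and the bottle in the vice is open at (265,190). Next I carry the cap to the steel dish.

>>> step_arm --rows '[[[0,0,0,-4,-45,0,20],[0,0,0,-4,-45,0,20],[0,0,0,-4,-45,0,20],[0,0,0,-4,-45,0,20],[0,0,0,-4,-45,0,20]]]'

```text
time_s: 13.7
ee_pos: [0.5715, -0.0091, 0.2993]
tcp_rot: [-0.001, 0.567, 0.824, -0.001]
force: [-0.2, 0.0, -0.3]
width: 0.047
finger_force: 62.9
```

>>> step_arm --rows '[[[0,0,0,-4,-45,0,20],[0,0,0,-4,-45,0,20],[0,0,0,-4,-45,0,20],[0,0,0,-5,-45,0,20],[0,0,0,-5,-48,0,20]]]'

```text
time_s: 14.2
ee_pos: [0.5496, -0.2367, 0.2993]
tcp_rot: [-0.001, 0.567, 0.824, -0.0]
force: [0.4, 0.2, -0.6]
width: 0.0463
finger_force: 62.9
```

>>> step_arm --rows '[[[0,0,0,0,0,-40,20],[0,0,0,0,0,-45,20],[0,0,0,0,0,-45,20],[0,0,0,0,0,-45,20],[0,0,0,0,0,-35,20]]]'

```text
time_s: 14.7
ee_pos: [0.5479, -0.2344, 0.0865]
tcp_rot: [-0.003, 0.567, 0.824, -0.0]
force: [0.2, 1.0, -0.3]
width: 0.0465
finger_force: 63.0
```

>>> step_arm --rows '[[[0,0,0,0,0,-10,20],[0,0,0,0,0,0,20],[0,0,0,0,0,0,20],[0,0,0,0,0,0,20]]]'

```text
time_s: 15.1
ee_pos: [0.5528, -0.2365, 0.084]
tcp_rot: [0.002, 0.567, 0.824, 0.0]
force: [0.7, 0.5, 0.2]
width: 0.0467
finger_force: 62.9
```

```bash
python3 - <<'E'
from h import *
f=grab_frame("scene")
cv2.imwrite("pics/s3.png",cv2.resize(f["img"][130:250,230:390,::-1],None,fx=5,fy=5,interpolation=cv2.INTER_CUBIC))
s=get_state();print(s["ee_pos"],s["force"],s["width"],proj(f,s["ee_pos"]))
E
```

```text
[ 0.55270423 -0.23644236  0.0840116 ] [ 0.31446769 -0.50097964  0.49677776] 0.04678819218356777 (np.float64(297.51004564158933), np.float64(178.50149288635717))
```

View pics/s3.png

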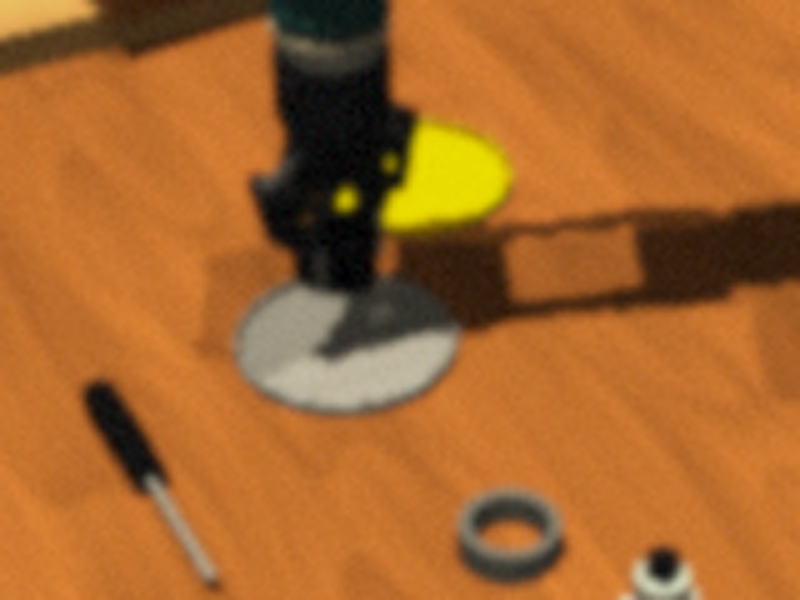

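The cap hangs above the steel dish (dish at crop 347,345). I'll descend gently now.

>>> step_arm --rows '[[[0,0,0,0,0,-12,20],[0,0,0,0,0,-12,20],[0,0,0,0,0,-10,20],[0,0,0,0,0,-6,20],[0,0,0,0,0,-4,20]]]'

```text
time_s: 15.65
ee_pos: [0.55, -0.2352, 0.0358]
tcp_rot: [-0.001, 0.567, 0.824, -0.0]
force: [-0.0, 0.6, -0.4]
width: 0.0468
finger_force: 62.9
```

>>> step_arm --rows '[[[0,0,0,0,0,-2,20],[0,0,0,0,0,-2,20],[0,0,0,0,0,-2,20],[0,0,0,0,0,0,20],[0,0,0,0,0,0,20]]]'

```text
time_s: 16.15
ee_pos: [0.551, -0.2357, 0.0315]
tcp_rot: [0.0, 0.567, 0.824, 0.0]
force: [0.4, -0.8, -0.4]
width: 0.0468
finger_force: 62.9
```

>>> step_arm --rows '[[[0,0,0,0,0,-1,20],[0,0,0,0,0,-1,20],[0,0,0,0,0,0,20],[0,0,0,0,0,0,20]]]'

```text
time_s: 16.55
ee_pos: [0.5508, -0.2356, 0.0293]
tcp_rot: [-0.0, 0.567, 0.824, -0.0]
force: [-0.0, -0.3, -1.1]
width: 0.0468
finger_force: 62.9
```

>>> step_arm --rows '[[[0,0,0,0,0,-1,20],[0,0,0,0,0,-1,20],[0,0,0,0,0,0,20],[0,0,0,0,0,0,20]]]'

```text
time_s: 16.95
ee_pos: [0.5507, -0.2355, 0.0272]
tcp_rot: [-0.0, 0.567, 0.824, -0.0]
force: [-0.3, -0.6, -0.4]
width: 0.0467
finger_force: 62.9
```

>>> step_arm --rows '[[[0,0,0,0,0,-1,20],[0,0,0,0,0,0,20],[0,0,0,0,0,0,20]]]'

```text
time_s: 17.25
ee_pos: [0.5509, -0.2357, 0.0266]
tcp_rot: [0.0, 0.567, 0.824, 0.0]
force: [-1.2, 0.2, 2.2]
width: 0.0469
finger_force: 63.1
```

>>> step_arm --rows '[[[0,0,0,0,0,-1,20],[0,0,0,0,0,0,20],[0,0,0,0,0,0,20]]]'

```text
time_s: 17.55
ee_pos: [0.551, -0.2357, 0.0265]
tcp_rot: [0.0, 0.567, 0.824, -0.0]
force: [-2.9, 0.0, 8.4]
width: 0.0467
finger_force: 64.0
```

>>> step_arm --rows '[[[0,0,0,0,0,1,20],[0,0,0,0,0,0,50],[0,0,0,0,0,0,56],[0,0,0,0,0,0,62],[0,0,0,0,0,0,70]]]'

```text
time_s: 18.05
ee_pos: [0.5507, -0.2355, 0.026]
tcp_rot: [-0.0, 0.567, 0.824, -0.0]
force: [-0.0, 0.4, -0.2]
width: 0.0699
finger_force: 0.0
```

>>> step_arm --rows '[[[0,0,0,0,0,0,78],[0,0,0,0,0,0,80],[0,0,0,0,0,0,80],[0,0,0,0,0,5,80],[0,0,0,0,0,10,80]]]'

```text
time_s: 18.55
ee_pos: [0.5501, -0.2352, 0.0409]
tcp_rot: [-0.001, 0.567, 0.824, -0.0]
force: [-0.0, -0.4, 0.0]
width: 0.0798
finger_force: 0.0
```

>>> step_arm --rows '[[[0,0,0,0,0,20,80],[0,0,0,0,0,30,80],[0,0,0,0,0,40,80],[0,0,0,0,0,40,80],[0,0,0,0,0,20,80]]]'

```text
time_s: 19.05
ee_pos: [0.5529, -0.2365, 0.1971]
tcp_rot: [0.004, 0.567, 0.824, 0.001]
force: [1.4, 0.8, 0.2]
width: 0.0798
finger_force: 0.0
```

>>> step_arm --rows '[[[0,0,0,0,0,0,80],[0,0,0,0,0,0,80],[0,0,0,0,0,0,80]]]'

```text
time_s: 19.35
ee_pos: [0.5497, -0.2351, 0.1897]
tcp_rot: [-0.001, 0.567, 0.824, -0.0]
force: [-0.7, 0.8, -0.9]
width: 0.0799
finger_force: 0.0
```

```bash
python3 - <<'E'
from h import *
f=grab_frame("scene");w=grab_frame("wrist")
a=cv2.resize(f["img"][150:250,240:370,::-1],(520,400),interpolation=cv2.INTER_CUBIC)
cv2.imwrite("pics/s4.png",cv2.resize(np.hstack([a,w["img"][:,:,::-1]]),(800,276)))
s=get_state();print(s["ee_pos"],s["force"],s["width"])
for d in finder.find_in("wrist","cap_top"):print(d["conf"],d["xy"],plane(w,d["xy"],.044))
for d in finder.find_in("wrist","cap_centre"):print(d["conf"],d["xy"],plane(w,d["xy"],.03))
E
```

```text
[ 0.54959243 -0.23501524  0.18917762] [-0.86751727 -0.07495716 -0.367811  ] 0.07979008443165052
0.92 [323.1, 186.4] [ 0.54740072 -0.230786    0.044     ]
0.92 [322.8, 185.6] [ 0.54838611 -0.23402089  0.03      ]
```

View pics/s4.png

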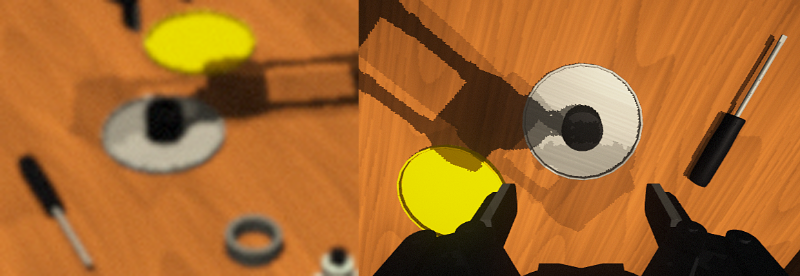

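The cap (582,128 in the wrist half) stands upright near the centre of the steel dish, and the gripper is clear of everything.

```bash
python3 -c "
from cell import *
print(workorder.hand_in())"
```

```text
the job is handed in; nothing more can be done
None
```

The bottle is open and the cap stands open side down near the centre of the steel dish, released; the job is handed in at about 20 s, but the hand-in returned no verdict.

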